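# Load the two-part finger mould and hold it shut

### The arm

A 7-joint arm with a two-finger parallel gripper is mounted at the origin on a cart in front of the work surface, level with it; the furniture and walls round the work are solid. World frame = base frame: x ahead of the robot, y to its left, z up, the work surface at z = 0. Lengths are in m, angles in rad, forces in N, time in s.
With the tool pointing down it reaches from about 0.4 to 0.9 m from the base axis. Payload 5.6 kg.
Tool frame: the origin (TCP) lies between the finger pads; the fingertips stand 14 mm ahead of it and the grasp point (between the pads) lies 5 mm behind it; z points along the fingers, y is the line along which they close (so a half turn about z gives the same grasp; the last joint's range is limited). The gripper opens to 92 mm and grips with 3 to 60 N. Pads are 20 mm wide; open, the fingers measure 128 mm over their backs; the gripper's body (75 mm by 189 mm) begins 69 mm behind the grasp point.
Start: joints at [1.089, 0.468, -0.012, 1.603, 0.006, 1.071, -0.056], TCP at [0.276, -0.588, 0.229] pointing down, gripper open.
Joint ranges: [-2.53, 2.53], [-0.31, 2.02], [-1.57, 1.55], [0.28, 2.44], [-1.29, 4.43], [0.15, 1.84], [-2.92, 2.92]. Speed limits (rad/s): [2.57, 2.57, 3.14, 3.14, 3.14, 3.14, 3.14].

### API

Orientations are given as a unit quaternion [x, y, z, w].
In Python, from plant import telemetry, cams, ticket, find_in, masks_of, spot_point gives the robot as it stands.
- The arm moves only by the tool move_arm, never from a script. Its argument "increments" is a list that holds one entry, the list of rows, each a list of 6 numbers: the shift along the tool's x, y, z in cm, then the turn, a rotation vector about the tool's x, y, z in degrees. In form: [[[tx, ty, tz, wx, wy, wz], ...]]. A call has 1 to 10 rows; each row is the pose to reach, as a shift and turn from the pose commanded when the call began, along the tool's axes at that moment; what a row does not reach only later rows make up. A row lasts 1/10 s, in which the tool goes at most 50 mm and 8.59 degrees, less where a joint would pass 70% of its speed; a pose out of reach is approached as far as the arm can. A call with a gripper value outside its range is refused whole. "claw" is the opening, from 0 (shut) to 1 (fully open), set as the call begins (left out, the last holds). The fingers move at their own pace and stop on an object; "force" is the grip in N (left out, the last holds). Time passes only in rows, so rows that repeat a pose let the fingers close. It gives the time, the measured TCP pose, the force, the opening and the grip force at its end, in the units of the state.
- telemetry.read_state(): the state, without advancing time (a new reading comes with each control period).
- cams.capture(name): name is "scene" or "side" or "wrist"; returns the picture (384x512x3 uint8, red, green, blue); there is no depth.
- cams.camera_params(name): a dict with "K" (3x3 intrinsics, pixels), "world_to_cam" (4x4, takes a point from world to camera coordinates); the wrist camera has in their place "hand_eye" (4x4, takes a point from camera to tool coordinates, whose origin is the TCP and whose axes are the flange's). Camera axes: x right, y down, z forward; pixel columns grow to the right and rows downward; lengths in m; the calibration is good to about 2 mm. A picture is of the moment at which its call begins: read the wrist's pose just before it. camera_params takes no time and is no camera call.
- ticket.finish_job(): hands the job in; it is judged then, once.
Trained networks look in the newest picture that a camera, given by its name, has taken for a name from the list of things; names that differ only in an ending like _2 or _b are one class to them, and where a whole thing is asked for, a point or a joint stands for the part that bears it (a point fixed in the world has none). Each returns a list of dicts, best first, with "confidence" (0 to 1); they miss things now and then, are a little off and sometimes report something else, mostly with a low value. They report only what shows in the picture. A call takes as long as a camera call. They do not tell look-alikes from the thing itself.
- find_in(target, camera): "bbox" ([left, top, width, height] in pixels, round what is visible of it).
- masks_of(target, camera): "mask" (384x512 bool, what is visible of it) and "bbox" ([left, top, width, height] in pixels, round what is visible of it).
- spot_point(target, camera): "at" ([column, row] in pixels: a listed point, or the origin of a listed thing).
The state is a dict: "time": time; "q": joint angles; "joint_vel": joint speeds; "joint_efforts": joint torques, N m; "tool_pos": TCP position; "ee_rot": TCP orientation; "force": force on the tool from outside, world axes, zero at the start; "torque": the same for the moment, N m; "opening": finger opening in m; "grip_force": force on a finger pad.
Only numpy, scipy, OpenCV 4.12 (cv2) and the standard library are available. Lean on these libraries where they do the work, as an engineer would, in place of code of your own. Each camera call takes 0.05 s, during which the arm holds its last target. There are 200 camera calls.

### The job

Get the confectionery mould ready: lay the long brass bar in the long row of the blue lower half and the short bar in the short row, both let go and seated flat. Then fit the grey cover over the two dowels and press it fully down against the sprung bushes until the halves meet, and finish while still holding it pressed shut, without letting go. Leave the cup, the ramekin and the salt shaker alone.

Things in the scene. Friction and masses are not known exactly. Their poses are not given: they have to be found in the camera images.
- mould_base: Blue lower mould half, fixed to the worktop: block 100 (x) x 160 (y) x 20 (z) mm; origin at the centre of its underside, z up. Two rows (pockets) run along its y and are 8 mm deep, open at the top face. Two upright steel dowels stand on the top face at x = 0, y = +64 and -64 mm: 12 mm across, 32 mm high above the face, the last 8 mm tapering to 6 mm across.
- long_row (a point): Centre of the floor of the long row of the lower half, 12 mm above the worktop, at x = +26 mm, y = 0 in the half's frame. The pocket is 21 mm wide (x) and 85 mm long (y), 8 mm deep. Axes as those of the half.
- short_row (a point): Centre of the floor of the short row, 12 mm above the worktop, at x = -26 mm, y = 0 in the half's frame. The pocket is 21 mm wide (x) and 61 mm long (y), 8 mm deep. Axes as those of the half.
- bushes (a joint): Two brass bushes, 22 mm across, round the feet of the dowels, which sink together against a spring. 0 = up, standing 8 mm above the face of the lower half; 0.008 = pressed level with the face (mould shut). The spring pushes up with 7 N at 0 and about 12.6 N at 0.008, so the cover alone (about 3 N) does not sink them; shutting takes about 8 to 11 N of push on the cover.
- mould_cover: Loose grey upper half, about 0.32 kg, lying right way up: 100 (x) x 160 (y) mm, 25 mm high without its grip, recess of 84 x 98 x 17 mm below. Origin at the centre of its underside, z up. Two 14.5 mm through holes at x = 0, y = +64 and -64 mm; fits either way round. Its origin is 28 mm above the lower half's origin on the raised bushes, 20 mm when shut.
- cover_grip (a point): Middle of the black grip on the cover, 44 mm above the cover's underside. The grip is a rounded block 24 mm wide (x), 72 mm long (y), from 25 to 57 mm above the underside; take it across its width.
- long_bar: Long brass forming bar: 16 (x) x 80 (y) x 22 (z) mm, about 0.17 kg; origin at the centre of its underside, z up. Seated, it stands 14 mm above the face of the lower half.
- short_bar: Short brass forming bar, the look-alike: 16 (x) x 56 (y) x 22 (z) mm, about 0.12 kg; origin at the centre of its underside, z up. Seated, it stands 14 mm above the face.
- espresso_b: Small white espresso cup, 63 x 92 x 51 mm, loose; a bystander at the back of the work. Origin at the underside.
- ramekin_1: Small white ramekin, 69 mm across, 38 mm high, loose; a bystander on the left. Origin at the underside.
- salt_shaker: Salt shaker, 44 mm across, 90 mm high, loose; a bystander on the right. Origin at the underside.
There are look-alikes about, which are no part of the job. Leave any orange or turquoise look-alike of the short_bar alone.

How it is judged:
By the outcome, as a careful person would: the job done as asked, in the order asked, and still so for the second after the job is handed in, while the arm keeps its last pose, push and grip.
It also fails if it takes over 72 s, if anything falls off the work surface, if the arm or the gripper's body presses on something with over 40 N, if the wrist force passes 120 N, or if a joint passes its speed limit or range.

## Working session

There is one attempt and no reset: what is moved stays moved. The work goes in short steps, Python scripts to look and compute and a tool call to move; the robot and the scene stay as the last step left them, time stands still between calls to the robot, and variables do not carry over. Pictures are saved under pics/ and viewed, at most 13 in all, crops included, and the job is handed in when it is done.

Besides the shell and the picture viewer there is one more tool, called after ">>>" as a command line: name --argument value ..., lists and objects as JSON in quotes. move_arm: Moves the arm, as the interface text tells. Its arguments: {"type":"object","properties":{"increments":{"type":"array"},"claw":{"type":"number"},"force":{"type":"number"}},"required":["increments"]}

```bash
mkdir -p pics; ls; python3 - <<'E'
from plant import telemetry, cams, find_in, spot_point
import cv2, numpy as np
print(telemetry.read_state())
ims=[]
for n in ["scene","side","wrist"]:
    im=cams.capture(n); cv2.imwrite(f"pics/{n}0.png",im[:,:,::-1]); ims.append(im)
    p=cams.camera_params(n); print(n,{k:np.round(v,4).tolist() for k,v in p.items()})
a=np.hstack(ims[:2])[:,:,::-1]
cv2.imwrite("pics/a.png",cv2.resize(np.vstack(ims[:2])[:,:,::-1],(800,1200))[:600]); cv2.imwrite("pics/b.png",cv2.resize(ims[1][:,:,::-1],(800,600)))
E
```

```text
pics
{'time': 0.0, 'q': array([ 1.08903894,  0.46836301, -0.01160477,  1.60361286,  0.00599759,
        1.07141406, -0.05630576]), 'joint_vel': array([ 4.05977428e-04,  3.72904133e-05, -7.77961403e-04, -1.24403376e-04,
       -1.45308963e-03,  1.39869864e-03, -1.06838502e-03]), 'joint_efforts': array([ 2.91586439e-04, -5.20562088e+01, -1.21168033e-02, -2.43747783e+01,
       -5.65577333e-02,  1.72666070e-02,  1.69530826e-04]), 'tool_pos': array([ 0.27583121, -0.58795377,  0.22765398]), 'ee_rot': array([ 9.76039999e-01,  2.17589392e-01, -2.50204227e-04, -8.45127205e-04]), 'force': array([-0.84211585, -0.26599867, -0.53700272]), 'torque': array([ 0.01115962, -0.01734818, -0.03817523]), 'grip_force': 0.0, 'opening': 0.09162809867889074}
scene {'K': [[474.5134, 0.0, 256.291], [0.0, 474.5134, 195.8817], [0.0, 0.0, 1.0]], 'world_to_cam': [[-0.4478, -0.8941, -0.0032, 0.2509], [-0.5858, 0.2962, -0.7544, 0.389], [0.6754, -0.3359, -0.6564, 1.1894], [0.0, 0.0, 0.0, 1.0]]}
side {'K': [[482.0301, 0.0, 248.7865], [0.0, 482.0301, 197.4587], [0.0, 0.0, 1.0]], 'world_to_cam': [[-0.9996, 0.0228, -0.0182, 0.5797], [0.0289, 0.6775, -0.7349, 0.0253], [-0.0044, -0.7351, -0.6779, 1.7344], [0.0, 0.0, 0.0, 1.0]]}
wrist {'K': [[323.9409, 0.0, 254.4816], [0.0, 323.9409, 191.2756], [0.0, 0.0, 1.0]], 'hand_eye': [[0.0004, -0.9602, -0.2793, 0.0788], [1.0, 0.0004, 0.0001, -0.0003], [-0.0, -0.2793, 0.9602, -0.1569], [0.0, 0.0, 0.0, 1.0]]}
```

View pics/a.png

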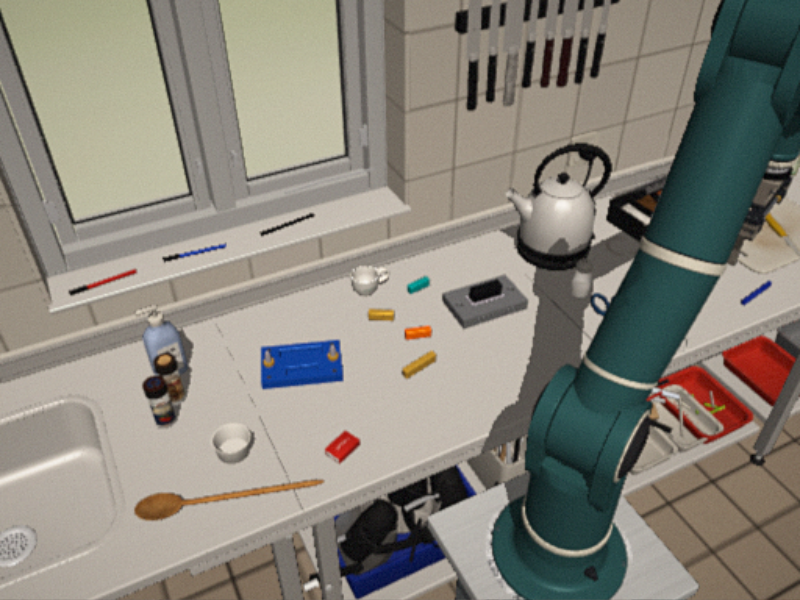

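View pics/b.png

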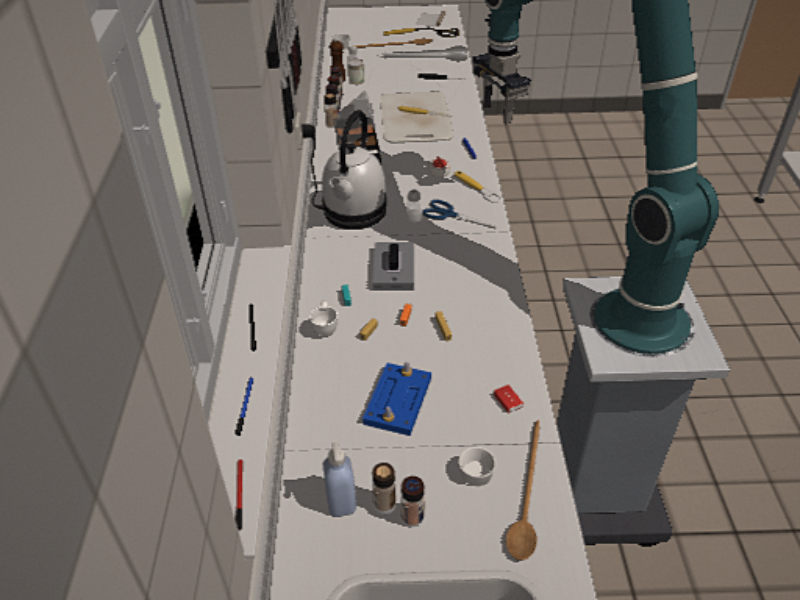

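The scene camera shows the blue base near (302,365). Two brass bars lie near (381,314), the shorter, and (420,363), the longer. The orange (418,333) and turquoise (418,285) ones are look-alikes, and the grey cover is near (485,300). All pixels are in the 800-wide view.

```bash
cat > h.py <<'E'
import numpy as np, cv2
from scipy.spatial.transform import Rotation as R
from plant import telemetry, cams, find_in, masks_of, spot_point
def cam(n, st=None):
    p=cams.camera_params(n); K=p["K"]
    if n!="wrist": return K, np.array(p["world_to_cam"])
    st=st or telemetry.read_state(); T=np.eye(4)
    T[:3,:3]=R.from_quat(st["ee_rot"]).as_matrix(); T[:3,3]=st["tool_pos"]
    return K, np.linalg.inv(T@p["hand_eye"])
def proj(C,P):
    K,W=C; c=np.atleast_2d(P)@W[:3,:3].T+W[:3,3]; u=c@np.array(K).T; return u[:,:2]/u[:,2:]
def at_z(C,uv,z):
    K,W=C; uv=np.atleast_2d(uv).astype(float)
    d=np.c_[uv,np.ones(len(uv))]@np.linalg.inv(K).T@W[:3,:3]; o=-W[:3,:3].T@W[:3,3]
    return o+d*((z-o[2])/d[:,2])[:,None]
def go(pos,yaw,st=None):
    """shift cm / turn deg in tool axes to reach pos with tool-x at world yaw (deg), pointing down"""
    st=st or telemetry.read_state(); r=R.from_quat(st["ee_rot"])
    tgt=R.from_euler("z",yaw,degrees=True)*R.from_euler("x",180,degrees=True)
    return np.round(np.r_[r.inv().apply(np.array(pos)-st["tool_pos"])*100,(r.inv()*tgt).as_rotvec(degrees=True)],2)
E
python3 - <<'E'
from h import *
for n in ["scene","side"]:
    cams.capture(n); C=cam(n)
    for t in ["mould_base","mould_cover","long_bar","short_bar","salt_shaker","espresso_b","ramekin_1"]:
        for d in masks_of(t,n)[:4]:
            if d["confidence"]<.3: continue
            ys,xs=np.nonzero(d["mask"]); c=[xs.mean(),ys.mean()]
            print(n,t,round(d["confidence"],2),np.round(c),d["mask"].sum(),at_z(C,c,.01).round(3)[0])
st=telemetry.read_state(); print(go([.55,0.05,.40],0,st))
E
```

```text
scene mould_base 0.76 [192. 233.] 1382 [0.566 0.222 0.01 ]
scene mould_cover 0.96 [310. 192.] 1155 [ 0.567 -0.21   0.01 ]
scene long_bar 0.65 [268. 232.] 176 [0.46  0.009 0.01 ]
scene salt_shaker 0.59 [372. 178.] 238 [ 0.532 -0.449  0.01 ]
scene salt_shaker 0.51 [310. 192.] 1148 [ 0.566 -0.21   0.01 ]
scene espresso_b 0.89 [235. 178.] 357 [ 0.756 -0.013  0.01 ]
scene espresso_b 0.43 [193. 232.] 1426 [0.567 0.22  0.01 ]
scene ramekin_1 0.95 [148. 283.] 481 [0.436 0.404 0.01 ]
side mould_base 0.64 [254. 255.] 1279 [0.569 0.223 0.01 ]
side mould_cover 0.88 [252. 170.] 750 [ 0.563 -0.209  0.01 ]
side long_bar 0.61 [251. 170.] 806 [ 0.565 -0.207  0.01 ]
side short_bar 0.64 [221. 188.] 38 [ 0.681 -0.105  0.01 ]
side short_bar 0.53 [235. 211.] 76 [0.629 0.016 0.01 ]
side salt_shaker 0.56 [265. 132.] 144 [ 0.502 -0.461  0.01 ]
side salt_shaker 0.51 [254. 255.] 1350 [0.57  0.225 0.01 ]
side espresso_b 0.75 [207. 204.] 296 [ 0.731 -0.021  0.01 ]
side ramekin_1 0.88 [305. 298.] 457 [0.423 0.397 0.01 ]
[ 51.91 -46.16 -17.14   0.     0.    25.14]
```

>>> move_arm --increments '[[[52,-46,-15,0,0,25],[52,-46,-15,0,0,25],[52,-46,-15,0,0,25],[52,-46,-15,0,0,25],[52,-46,-15,0,0,25],[52,-46,-15,0,0,25],[52,-46,-15,0,0,25],[52,-46,-15,0,0,25],[52,-46,-15,0,0,25],[52,-46,-15,0,0,25]]]'

```text
time: 1.95
tool_pos: [0.4704, -0.1379, 0.335]
ee_rot: [1.0, 0.001, 0.0, 0.0]
force: [1.1, -0.3, -0.1]
opening: 0.092
grip_force: 0.0
```

```bash
python3 - <<'E'
from h import *
st=telemetry.read_state(); print(st["time"],st["tool_pos"],go([.60,0.03,.35],0,st))
E
```

```text
1.95 [ 0.47035005 -0.1378862   0.33504762] [ 13.01 -16.76  -1.49   0.04  -0.05   0.13]
```

>>> move_arm --increments '[[[13,-16.8,-1.5,0,0,0.1],[13,-16.8,-1.5,0,0,0.1],[13,-16.8,-1.5,0,0,0.1],[13,-16.8,-1.5,0,0,0.1],[13,-16.8,-1.5,0,0,0.1],[13,-16.8,-1.5,0,0,0.1],[13,-16.8,-1.5,0,0,0.1]]]'

```text
time: 2.65
tool_pos: [0.599, 0.0271, 0.3487]
ee_rot: [1.0, -0.0, -0.001, 0.001]
force: [0.1, -0.8, -0.5]
opening: 0.0922
grip_force: 0.0
```

```bash
python3 - <<'E'
from h import *
st=telemetry.read_state(); print(st["time"],st["tool_pos"],st["joint_vel"].round(3))
im=cams.capture("wrist"); np.savez("w1.npz",im=im,p=st["tool_pos"],q=st["ee_rot"]); cv2.imwrite("pics/w1.png",cv2.resize(im[:,:,::-1],(800,600)))
C=cam("wrist",st)
for t in ["mould_base","mould_cover","long_bar","short_bar"]:
    for d in masks_of(t,"wrist")[:6]:
        if d["confidence"]<.3: continue
        ys,xs=np.nonzero(d["mask"]); c,s,a=cv2.minAreaRect(np.c_[xs,ys].astype(np.float32))
        print(t,round(d["confidence"],2),np.round(c),np.round(s),a,at_z(C,c,.015).round(3)[0])
E
```

```text
2.65 [0.59899998 0.02705845 0.34874716] [ 0.022 -0.017  0.012  0.012 -0.001  0.    -0.001]
mould_base 0.59 [127. 169.] [114.  67.] 17.241458892822266 [0.57  0.224 0.015]
mould_cover 0.78 [408. 173.] [116.  66.] 2.385944128036499 [ 0.564 -0.212  0.015]
long_bar 0.83 [264. 236.] [14. 50.] 77.47119140625 [0.458 0.011 0.015]
short_bar 0.82 [344.  95.] [12. 41.] 81.02737426757812 [ 0.68  -0.104  0.015]
short_bar 0.81 [290. 187.] [37. 13.] 15.945394515991211 [ 0.542 -0.029  0.015]
short_bar 0.75 [263. 132.] [37. 12.] 30.465543746948242 [0.628 0.014 0.015]
```

View pics/w1.png

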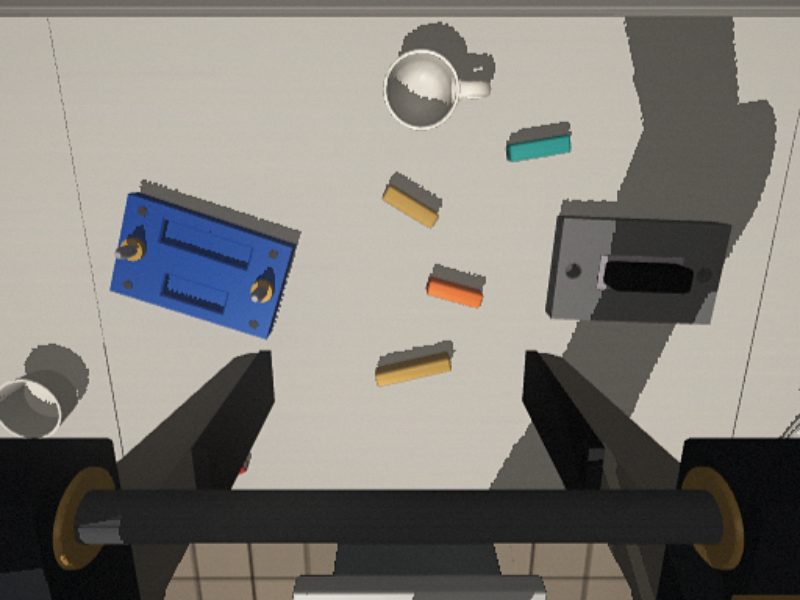

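Candidates for the short bar in this view are brass (410,207), orange (454,292) and turquoise (539,148). The brass one fits, since the task excludes orange and turquoise. The longer brass bar at (413,369) is the long one. The base's long row is its upper row, toward world +x. I'll confirm in a crop and fit poses by silhouette.

```bash
cat >> h.py <<'E'
from scipy.optimize import minimize
def box(sx,sy,z0,z1): return np.array([[i*sx/2,j*sy/2,z] for i in(-1,1) for j in(-1,1) for z in(z0,z1)])
def place(P,x): return P@R.from_euler("z",x[2],degrees=True).as_matrix().T+np.array([x[0],x[1],0])
def fit(C,mask,boxes,x0,s=4):
    ys,xs=np.nonzero(mask); a=np.array([max(xs.min()-15,0),max(ys.min()-15,0)]); b=np.array([xs.max()+15,ys.max()+15])
    m=cv2.GaussianBlur(cv2.resize(mask[a[1]:b[1],a[0]:b[0]].astype(np.float32),None,fx=s,fy=s,interpolation=cv2.INTER_LINEAR),(0,0),3)
    def cost(x):
        r=np.zeros(m.shape,np.uint8)
        for B in boxes:
            uv=((proj(C,place(B,x))-a+.5)*s-.5)
            cv2.fillConvexPoly(r,np.round(cv2.convexHull(uv.astype(np.float32))*16).astype(np.int32),1,shift=4)
        return np.mean((cv2.GaussianBlur(r.astype(np.float32),(0,0),3)-m)**2)/m.mean()
    x0=np.array(x0,float); S=np.vstack([x0]+[x0+d for d in np.diag([.006,.006,6])])
    o=minimize(cost,x0,method="Nelder-Mead",options=dict(initial_simplex=S,xatol=1e-4,fatol=1e-6,maxiter=300))
    return o.x.round(4),round(o.fun,4)
def colour(im,lo,hi,near=None):
    h=cv2.cvtColor(im,cv2.COLOR_RGB2HSV); m=cv2.inRange(h,np.array(lo),np.array(hi))
    n,l,s,c=cv2.connectedComponentsWithStats(m)
    if near is None: return m>0
    ok=[i for i in range(1,n) if s[i,4]>60]; i=min(ok,key=lambda i:np.hypot(*(c[i]-near)))
    return l==i
BRASS=([17,80,90],[30,255,255]); BLUE=([105,120,30],[125,255,255])
LONG=[box(.016,.080,0,.022)]; SHORT=[box(.016,.056,0,.022)]; BASE=[box(.1,.16,0,.02)]
COVER=[box(.1,.16,0,.025)]
E
python3 - <<'E'
from h import *
d=np.load("w1.npz"); im=d["im"]; C=cam("wrist",dict(tool_pos=d["p"],ee_rot=d["q"]))
for n,b,x0 in [("long",LONG,[.458,.011,100]),("short",SHORT,[.628,.014,60])]:
    m=colour(im,*BRASS,near=proj(C,[x0[0],x0[1],.015])[0]); print(n,m.sum(),[fit(C,m,b,[x0[0],x0[1],x0[2]+e]) for e in(-15,15)])
m=colour(im,*BLUE,near=(127,169)); m=cv2.morphologyEx(m.astype(np.uint8),cv2.MORPH_CLOSE,np.ones((25,25)))>0
print("base",m.sum(),fit(C,m,BASE,[.57,.224,-17]))
big=cv2.resize(im[80:260,220:400,::-1],(600,600),interpolation=cv2.INTER_CUBIC); cv2.imwrite("pics/crop.png",big)
E
```

```text
long 428 [(array([ 4.96500e-01, -1.14000e-02,  9.93294e+01]), np.float64(1.0193)), (array([ 4.96600e-01, -1.13000e-02,  9.96634e+01]), np.float64(1.019))]
short 400 [(array([ 6.26900e-01,  1.53000e-02, -3.04426e+01]), np.float64(0.0333)), (array([6.269000e-01, 1.540000e-02, 1.494787e+02]), np.float64(0.0338))]
base 6916 (array([  0.5668,   0.2218, -18.9278]), np.float64(0.0089))
```

View pics/crop.png

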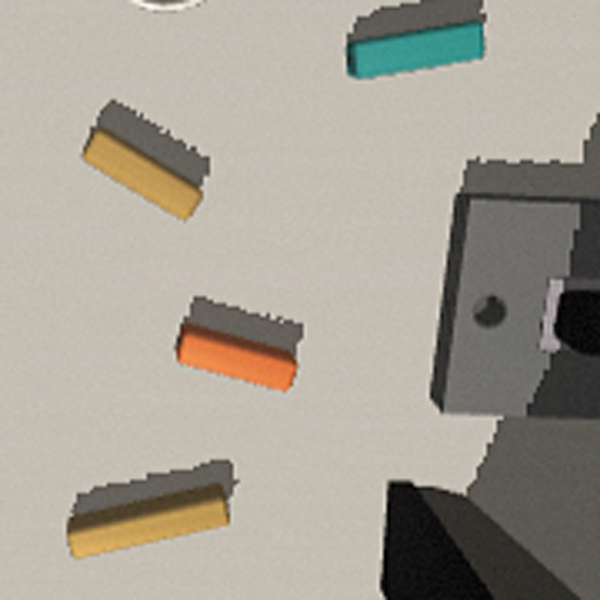

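The crop confirms it: the short brass bar is at top left (142,172), the long brass one at bottom left (148,522), with the orange and turquoise ones distinct.

```bash
python3 - <<'E'
from h import *
d=np.load("w1.npz"); im=d["im"]; C=cam("wrist",dict(tool_pos=d["p"],ee_rot=d["q"]))
print(telemetry.read_state()["q"].round(2))
for n,b,x0 in [("long",LONG,[.458,.011,13]),("short",SHORT,[.628,.014,-30])]:
    m=colour(im,[12,90,35],[32,255,255],near=proj(C,[x0[0],x0[1],.015])[0]); print(n,m.sum(),fit(C,m,b,x0))
print("bottles",at_z(cam("scene"),[[110,240],[104,271]],0).round(3))
for y in (103,-77): print(go([.47,.011,.2],y))
E
```

```text
[ 0.16  0.31 -0.34  1.57  0.11  1.28 -1.76]
long 599 (array([4.56800e-01, 1.11000e-02, 1.37906e+01]), np.float64(0.0665))
short 411 (array([ 6.27800e-01,  1.54000e-02, -3.16129e+01]), np.float64(0.023))
bottles [[0.661 0.46  0.   ]
 [0.545 0.506 0.   ]]
[-1.291e+01  1.600e+00  1.495e+01  5.000e-02  2.000e-02 -1.031e+02]
[-1.291e+01  1.600e+00  1.495e+01  2.000e-02 -4.000e-02  7.690e+01]
```

>>> move_arm --increments '[[[-14.7,-0.4,17,0,0,-103.8],[-14.7,-0.4,17,0,0,-103.8],[-14.7,-0.4,17,0,0,-103.8],[-14.7,-0.4,17,0,0,-103.8],[-14.7,-0.4,17,0,0,-103.8],[-14.7,-0.4,17,0,0,-103.8],[-14.7,-0.4,17,0,0,-103.8],[-14.7,-0.4,17,0,0,-103.8],[-14.7,-0.4,17,0,0,-103.8],[-14.7,-0.4,17,0,0,-103.8]]]'

```text
time: 3.9
tool_pos: [0.4525, 0.0316, 0.1795]
ee_rot: [0.73, 0.684, 0.0, 0.0]
force: [0.4, 0.7, -1.0]
opening: 0.0921
grip_force: 0.0
```

```bash
python3 - <<'E'
from h import *
st=telemetry.read_state(); print(st["time"],st["tool_pos"],st["q"].round(2),go([.452,.031,.18],103.8,st))
E
```

```text
3.9 [0.45248339 0.03161607 0.17947168] [ 0.39  0.27 -0.6   2.08  0.2   0.85 -0.4 ] [ -0.06  -0.04  -0.05   0.03   0.04 -17.54]
```

>>> move_arm --increments '[[[0,0,0,0,0,-17.5],[0,0,0,0,0,-17.5],[0,0,0,0,0,-17.5],[0,0,0,0,0,-17.5]]]' --claw 0.5

```text
time: 4.3
tool_pos: [0.4525, 0.0318, 0.1793]
ee_rot: [0.621, 0.784, -0.0, 0.0]
force: [0.9, -0.9, 0.8]
opening: 0.062
grip_force: 0.0
```

```bash
cat >> h.py <<'E'
def look(b,x0,hsv=([12,90,35],[32,255,255]),save=None):
    st=telemetry.read_state(); C=cam("wrist",st); im=cams.capture("wrist")
    m=colour(im,*hsv,near=proj(C,[x0[0],x0[1],.015])[0]); f=fit(C,m,b,x0); print(st["time"],st["tool_pos"].round(4),m.sum(),f)
    if save:
        o=im[:,:,::-1].copy(); o[m^cv2.erode(m.astype(np.uint8),np.ones((3,3))).astype(bool)]=(255,0,255)
        for B in b: cv2.polylines(o,[cv2.convexHull(proj(C,place(B,f[0])).astype(np.float32)).astype(np.int32)],True,(0,255,0))
        cv2.imwrite(save,cv2.resize(o,(800,600)))
    return f[0]
E
python3 - <<'E'
from h import *
x=look(LONG,[.457,.011,13.8],save="pics/l.png"); print(go([x[0],x[1],.025],x[2]+90))
E
```

```text
4.3 [0.4525 0.0318 0.1793] 1141 (array([4.57700e-01, 1.10000e-02, 1.33948e+01]), np.float64(0.0342))
[-2.15  0.02 15.43  0.02  0.02 -0.14]
```

View pics/l.png

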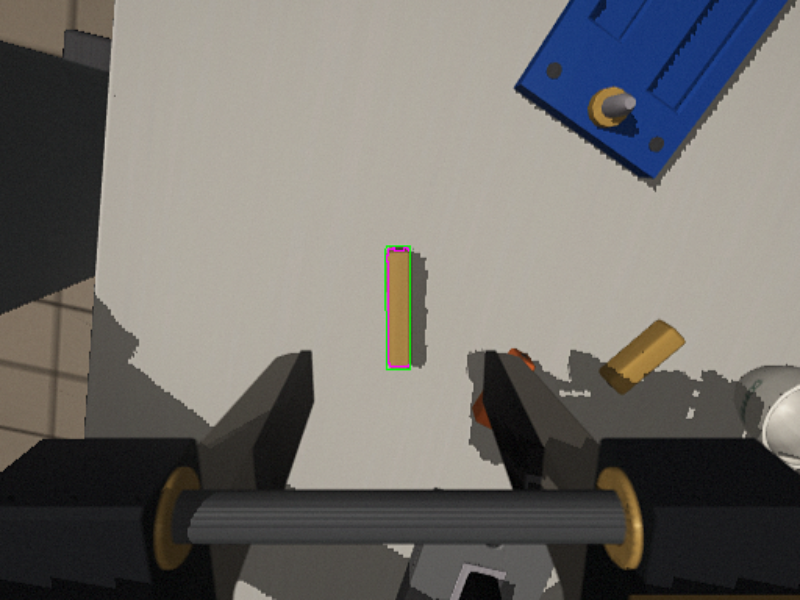

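The picture shows the long bar at (398,307) between the fingers with the fit on it.

>>> move_arm --increments '[[[-2.15,0,4,0,0,-0.1],[-2.15,0,8,0,0,-0.1],[-2.15,0,12,0,0,-0.1],[-2.15,0,14,0,0,-0.1],[-2.15,0,15.4,0,0,-0.1],[-2.15,0,15.4,0,0,-0.1],[-2.15,0,15.4,0,0,-0.1]]]'

```text
time: 5.05
tool_pos: [0.4581, 0.0117, 0.0258]
ee_rot: [0.619, 0.786, 0.0, 0.0]
force: [0.6, -0.5, 0.1]
opening: 0.0457
grip_force: 0.0
```

>>> move_arm --increments '[[[0,0,0,0,0,0],[0,0,0,0,0,0],[0,0,0,0,0,0],[0,0,0,0,0,0],[0,0,0,0,0,0],[0,0,0,0,0,0]]]' --claw 0 --force 25

```text
time: 5.65
tool_pos: [0.458, 0.0114, 0.0256]
ee_rot: [0.619, 0.786, 0.0, 0.0]
force: [-0.8, -0.9, 6.3]
opening: 0.0155
grip_force: 25.0
```

```bash
python3 - <<'E'
from h import *
print(go([.534,.127,.28],71.1))
E
```

```text
[ 9.440e+00  1.012e+01 -2.544e+01  5.000e-02  2.000e-02  3.248e+01]
```

>>> move_arm --increments '[[[0,0,-5,0,0,0],[2,2,-10,0,0,6],[9.5,10,-25.5,0,0,32.5],[9.5,10,-25.5,0,0,32.5],[9.5,10,-25.5,0,0,32.5],[9.5,10,-25.5,0,0,32.5],[9.5,10,-25.5,0,0,32.5],[9.5,10,-25.5,0,0,32.5],[9.5,10,-25.5,0,0,32.5]]]'

```text
time: 6.55
tool_pos: [0.531, 0.1259, 0.278]
ee_rot: [0.814, 0.581, -0.002, -0.001]
force: [-0.5, -0.3, -3.9]
opening: 0.0158
grip_force: 25.0
```

```bash
cat >> h.py <<'E'
def look_base(x0=[.567,.222,-18.9],save=None):
    st=telemetry.read_state(); C=cam("wrist",st); im=cams.capture("wrist")
    m=colour(im,*BLUE,near=proj(C,[x0[0],x0[1],.02])[0]); m=cv2.morphologyEx(m.astype(np.uint8),cv2.MORPH_CLOSE,np.ones((31,31)))>0
    f=fit(C,m,BASE,x0); print(st["time"],st["tool_pos"].round(4),m.sum(),f)
    if save:
        o=im[:,:,::-1].copy(); D=lambda P: np.round(proj(C,place(P,f[0]))).astype(np.int32)
        cv2.polylines(o,[cv2.convexHull(D(BASE[0]))],True,(0,255,0))
        for cx,L in((.026,.085),(-.026,.061)): cv2.polylines(o,[cv2.convexHull(D(box(.021,L,.02,.02)+[cx,0,0]))],True,(0,255,255))
        for y in(.064,-.064): cv2.circle(o,tuple(map(int,D(np.array([[0,y,.052]]))[0])),3,(0,0,255))
        cv2.imwrite(save,cv2.resize(o,(800,600)))
    for t in("long_row","short_row"): print(t,[(round(d["confidence"],2),at_z(C,d["at"],.012)[0].round(4)) for d in spot_point(t,"wrist")[:2]],place(np.array([[.026 if t[0]=="l" else -.026,0,.012]]),f[0]).round(4))
    return f[0]
E
python3 - <<'E'
from h import *
look_base(save="pics/base1.png"); st=telemetry.read_state();print(st["opening"],st["grip_force"],st["q"].round(2))
E
```

```text
6.55 [0.531  0.1259 0.278 ] 11874 (array([  0.5681,   0.2233, -18.9102]), np.float64(0.004))
long_row [(0.6, array([0.5962, 0.2094, 0.012 ]))] [[0.5927 0.2149 0.012 ]]
short_row [(0.98, array([0.5422, 0.2273, 0.012 ]))] [[0.5435 0.2317 0.012 ]]
0.015994055240082787 24.99764174222946 [ 0.17  0.3  -0.56  1.77  0.18  1.12 -0.78]
```

View pics/base1.png

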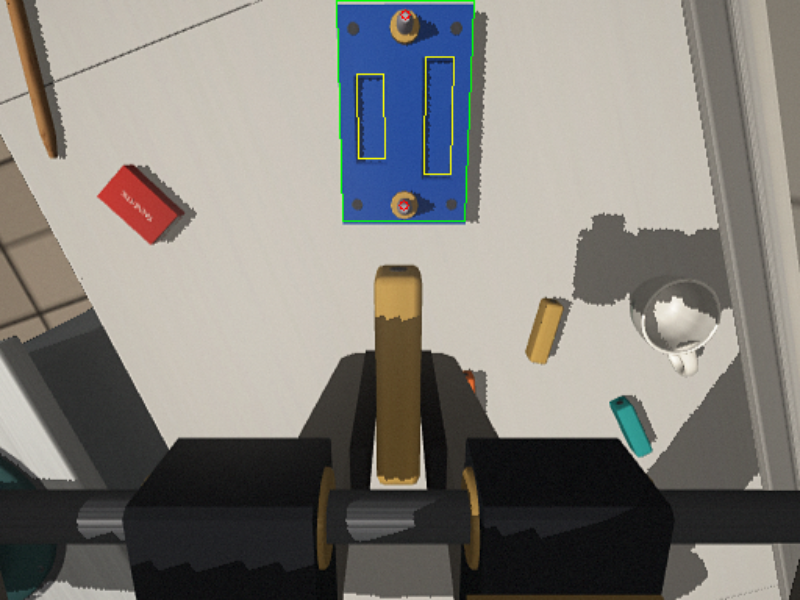

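The base is at (405,112), the row outlines and dowel markers line up, and the bar is held straight. The base's top edge is nearly clipped, so I'll back off a little and measure once more after settling.

>>> move_arm --increments '[[[-2,0.3,0,0,0,0],[-2,0.3,0,0,0,0],[-2,0.3,0,0,0,0],[-2,0.3,0,0,0,0]]]'

```text
time: 7.1
tool_pos: [0.5287, 0.108, 0.2799]
ee_rot: [0.814, 0.581, -0.0, -0.0]
force: [-0.0, -0.5, -1.9]
opening: 0.0156
grip_force: 25.0
```

```bash
python3 - <<'E'
from h import *
b=look_base(); p=place(np.array([[.026,0,0]]),b)[0]; print(telemetry.read_state()["ee_rot"])
print(go([p[0],p[1],.075],b[2]+90),go([p[0],p[1],.0385],b[2]+90))
E
```

```text
7.1 [0.5287 0.108  0.2799] 10791 (array([  0.5675,   0.2214, -18.9025]), np.float64(0.0008))
long_row [(0.7, array([0.589 , 0.2126, 0.012 ]))] [[0.5921 0.213  0.012 ]]
short_row [(0.83, array([0.547 , 0.2285, 0.012 ]))] [[0.5429 0.2298 0.012 ]]
[ 8.13463242e-01  5.81616307e-01  5.25947186e-05 -1.50268319e-04]
[ 1.197e+01  2.600e+00  2.051e+01 -1.000e-02 -1.000e-02  3.000e-02] [ 1.197e+01  2.600e+00  2.416e+01 -1.000e-02 -1.000e-02  3.000e-02]
```

>>> move_arm --increments '[[[3,0.6,4,0,0,0],[6,1.3,8,0,0,0],[9,2,12,0,0,0],[12,2.6,16,0,0,0],[12,2.6,18,0,0,0],[12,2.6,20,0,0,0],[12,2.6,20.5,0,0,0],[12,2.6,20.5,0,0,0],[12,2.6,20.5,0,0,0]]]'

```text
time: 8.15
tool_pos: [0.5931, 0.2128, 0.0763]
ee_rot: [0.814, 0.581, 0.001, 0.0]
force: [-0.1, -0.2, -1.6]
opening: 0.0155
grip_force: 25.0
```

```bash
python3 - <<'E'
from h import *
b=[.5675,.2214,-18.9]; p=place(np.array([[.026,0,0]]),b)[0]
print(go([p[0],p[1],.0385],b[2]+90))
E
```

```text
[-0.02 -0.1   3.78  0.08 -0.07 -0.03]
```

>>> move_arm --increments '[[[0,-0.05,0.8,0,0,0],[0,-0.05,1.6,0,0,0],[0,-0.05,2.4,0,0,0],[0,-0.05,3.0,0,0,0],[0,-0.05,3.5,0,0,0],[0,-0.05,3.7,0,0,0],[0,-0.05,3.7,0,0,0],[0,-0.05,3.7,0,0,0]]]'

```text
time: 8.95
tool_pos: [0.592, 0.2128, 0.0382]
ee_rot: [0.814, 0.581, 0.0, 0.0]
force: [0.1, -0.4, -1.5]
opening: 0.0157
grip_force: 25.0
```

>>> move_arm --increments '[[[0,0,0.05,0,0,0],[0,0,0.05,0,0,0],[0,0,0.05,0,0,0],[0,0,0,0,0,0],[0,0,-3,0,0,0],[0,0,-7,0,0,0],[0,0,-12,0,0,0]]]' --claw 0.32

```text
time: 9.65
tool_pos: [0.5906, 0.2122, 0.1579]
ee_rot: [0.814, 0.581, -0.002, -0.001]
force: [0.5, -0.1, 0.4]
opening: 0.0295
grip_force: 0.0
```

```bash
python3 - <<'E'
from h import *
yaw=-31.6+90; x=np.array([.6278,.0154]); t=np.array([np.cos(np.radians(yaw)),np.sin(np.radians(yaw))])
print(go([*(x+.02*t),.18],yaw))
E
```

```text
[-15.46  10.32  -2.21  -0.16   0.14  12.69]
```

>>> move_arm --increments '[[[-15.5,10.3,-2.2,0,0,12.7],[-15.5,10.3,-2.2,0,0,12.7],[-15.5,10.3,-2.2,0,0,12.7],[-15.5,10.3,-2.2,0,0,12.7],[-15.5,10.3,-2.2,0,0,12.7],[-15.5,10.3,-2.2,0,0,12.7],[-15.5,10.3,-2.2,0,0,12.7]]]' --claw 0.5

```text
time: 10.35
tool_pos: [0.6385, 0.0345, 0.1801]
ee_rot: [0.872, 0.489, 0.0, -0.001]
force: [0.3, -0.4, 0.4]
opening: 0.0457
grip_force: 0.0
```

```bash
python3 - <<'E'
from h import *
x=look(SHORT,[.628,.0154,-31.6],save="pics/s.png"); print(go([x[0],x[1],.025],x[2]+90),telemetry.read_state()["q"].round(2))
E
```

```text
10.35 [0.6385 0.0345 0.1801] 809 (array([ 6.27800e-01,  1.50000e-02, -3.06777e+01]), np.float64(0.0473))
[-2.26  0.13 15.51 -0.05 -0.03 -0.78] [ 0.21  0.55 -0.44  1.65  0.26  1.   -0.86]
```

View pics/s.png

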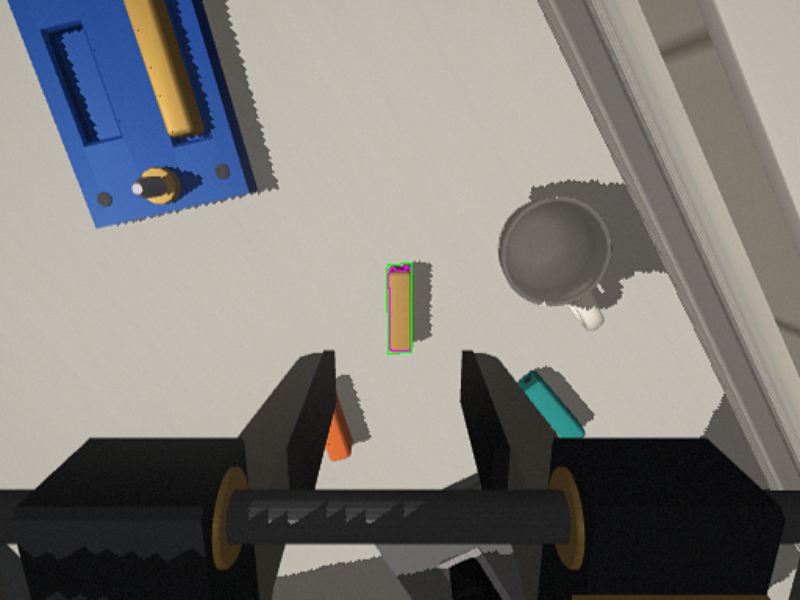

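The short brass bar sits at (400,308) between the fingers, with the cup, orange and turquoise bars clear. The long bar is in its row at (175,80).

>>> move_arm --increments '[[[-2.25,0.1,4,0,0,-0.8],[-2.25,0.1,8,0,0,-0.8],[-2.25,0.1,12,0,0,-0.8],[-2.25,0.1,14,0,0,-0.8],[-2.25,0.1,15.45,0,0,-0.8],[-2.25,0.1,15.45,0,0,-0.8],[-2.25,0.1,15.45,0,0,-0.8]]]'

```text
time: 11.1
tool_pos: [0.6287, 0.014, 0.0264]
ee_rot: [0.869, 0.494, 0.001, 0.0]
force: [0.4, -0.1, -0.1]
opening: 0.0461
grip_force: 0.0
```

>>> move_arm --increments '[[[0,0,0,0,0,0],[0,0,0,0,0,0],[0,0,0,0,0,0],[0,0,0,0,0,0],[0,0,0,0,0,0],[0,0,0,0,0,0]]]' --claw 0 --force 25

```text
time: 11.7
tool_pos: [0.6283, 0.0129, 0.0262]
ee_rot: [0.87, 0.494, 0.0, 0.0]
force: [-1.7, 0.4, 5.1]
opening: 0.0161
grip_force: 25.0
```

```bash
python3 - <<'E'
from h import *
print(go([.528,.108,.28],71.1))
E
```

```text
[  3.03 -13.47 -25.38   0.03   0.   -11.93]
```

>>> move_arm --increments '[[[0,0,-5,0,0,0],[0,-1,-10,0,0,0],[3,-13.5,-25.4,0,0,-11.9],[3,-13.5,-25.4,0,0,-11.9],[3,-13.5,-25.4,0,0,-11.9],[3,-13.5,-25.4,0,0,-11.9],[3,-13.5,-25.4,0,0,-11.9],[3,-13.5,-25.4,0,0,-11.9],[3,-13.5,-25.4,0,0,-11.9]]]'

```text
time: 12.6
tool_pos: [0.5274, 0.1065, 0.2782]
ee_rot: [0.814, 0.581, -0.001, -0.0]
force: [0.4, -1.0, -1.3]
opening: 0.0155
grip_force: 25.0
```

```bash
python3 - <<'E'
from h import *
st=telemetry.read_state(); C=cam("wrist",st); im=cams.capture("wrist")
def blue(im):
    m=colour(im,*BLUE,near=proj(C,[.5675,.2214,.02])[0]); return cv2.morphologyEx(m.astype(np.uint8),cv2.MORPH_CLOSE,np.ones((41,41)))>0
b,c=fit(C,blue(im),BASE,[.5675,.2214,-18.9]); print(st["time"],st["tool_pos"],b,c)
# long bar seated: box z .012-.034
lp=place(np.array([[.026,0,.03]]),b); m=colour(im,[12,90,35],[32,255,255],near=proj(C,lp)[0])
f=fit(C,m,[box(.016,.08,.018,.034)],[lp[0,0],lp[0,1],b[2]]); d=f[0]-[lp[0,0],lp[0,1],b[2]]
print("long in base frame off mm",R.from_euler("z",-b[2],degrees=True).apply([d[0]*1e3,d[1]*1e3,0]),d[2],f)
b=[.5675,.2214,-18.9]; p=place(np.array([[-.026,-.0016,0]]),b)[0]; print(go([p[0],p[1],.075],b[2]+90))
cv2.imwrite("pics/base2.png",cv2.resize(im[:190,150:370,::-1],(690,596),interpolation=cv2.INTER_CUBIC))
E
```

```text
12.6 [0.52740036 0.10645823 0.27821384] [  0.5676   0.2217 -18.8934] 0.0008
long in base frame off mm [-0.78707977 -1.0948303   0.        ] 0.08190000000000097 (array([  0.5911,   0.2125, -18.8115]), np.float64(0.0217))
[12.05 -2.51 20.27 -0.14  0.09 -0.13]
```

View pics/base2.png

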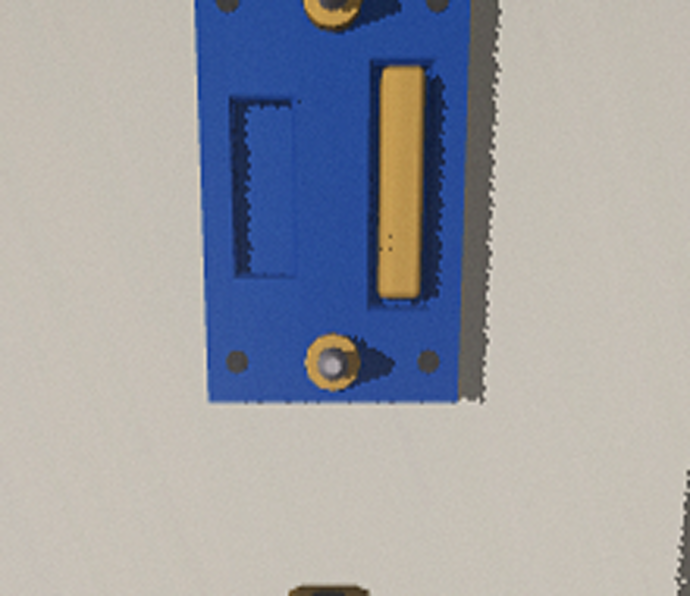

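The long bar is seated within its row at (400,180); the short row at (265,187) is empty. Now the short bar.

>>> move_arm --increments '[[[3,-0.6,4,0,0,0],[6,-1.3,8,0,0,0],[9,-2,12,0,0,0],[12,-2.5,16,0,0,0],[12,-2.5,18,0,0,0],[12,-2.5,20,0,0,0],[12,-2.5,20.4,0,0,0],[12,-2.5,20.4,0,0,0],[12,-2.5,20.4,0,0,0]]]'

```text
time: 13.55
tool_pos: [0.5434, 0.2292, 0.076]
ee_rot: [0.814, 0.581, 0.0, 0.0]
force: [0.3, -0.2, -0.9]
opening: 0.016
grip_force: 25.0
```

```bash
python3 - <<'E'
from h import *
b=[.5675,.2214,-18.9]; p=place(np.array([[-.026,-.0016,0]]),b)[0]
print(go([p[0],p[1],.0388],b[2]+90))
E
```

```text
[-0.12 -0.07  3.72  0.02 -0.02 -0.07]
```

>>> move_arm --increments '[[[-0.1,-0.05,0.8,0,0,0],[-0.1,-0.05,1.6,0,0,0],[-0.1,-0.05,2.4,0,0,0],[-0.1,-0.05,3.0,0,0,0],[-0.1,-0.05,3.5,0,0,0],[-0.1,-0.05,3.65,0,0,0],[-0.1,-0.05,3.65,0,0,0],[-0.1,-0.05,3.65,0,0,0]]]'

```text
time: 14.35
tool_pos: [0.5421, 0.2289, 0.0393]
ee_rot: [0.814, 0.581, 0.0, 0.0]
force: [0.1, 0.0, -1.2]
opening: 0.0153
grip_force: 25.0
```

>>> move_arm --increments '[[[0,0,0.05,0,0,0],[0,0,0.05,0,0,0],[0,0,0.05,0,0,0],[0,0,0,0,0,0],[0,0,-3,0,0,0],[0,0,-7,0,0,0],[0,0,-12,0,0,0]]]' --claw 0.32

```text
time: 15.05
tool_pos: [0.5408, 0.2282, 0.1591]
ee_rot: [0.814, 0.581, -0.002, -0.001]
force: [1.3, 0.3, 0.7]
opening: 0.0294
grip_force: 0.0
```

```bash
python3 - <<'E'
from h import *
print(go([.59,-.14,.28],88))
E
```

```text
[-33.27  16.55 -12.07  -0.19   0.1  -16.9 ]
```

>>> move_arm --increments '[[[-33,19,-12,0,0,-17],[-33,19,-12,0,0,-17],[-33,19,-12,0,0,-17],[-33,19,-12,0,0,-17],[-33,19,-12,0,0,-17],[-33,19,-12,0,0,-17],[-33,19,-12,0,0,-17],[-33,19,-12,0,0,-17],[-33,19,-12,0,0,-17],[-33,19,-12,0,0,-17]]]' --claw 0.6

```text
time: 16.05
tool_pos: [0.6147, -0.1468, 0.2792]
ee_rot: [0.72, 0.694, 0.0, 0.0]
force: [0.3, 0.6, -0.5]
opening: 0.0551
grip_force: 0.0
```

```bash
python3 - <<'E'
from h import *
A,B=cam("scene"),cam("side")
X=cv2.triangulatePoints(np.array(A[0])@A[1][:3],np.array(B[0])@B[1][:3],np.array([[330.],[125]]),np.array([[214.],[120]])); print("spout",(X[:3]/X[3]).ravel().round(3))
st=telemetry.read_state(); C=cam("wrist",st); im=cams.capture("wrist"); print(st["tool_pos"],st["joint_vel"].round(2))
np.savez("c.npz",im=im,p=st["tool_pos"],q=st["ee_rot"])
ds=masks_of("mould_cover","wrist"); 
for d in ds[:2]: print(d["confidence"],d["bbox"],d["mask"].sum())
m=ds[0]["mask"]; f=fit(C,m,COVER+[box(.024,.072,.025,.057)],[.564,-.212,-2]); print(f)
print(spot_point("cover_grip","wrist")[:1], proj(C,place(np.array([[0,0,.044],[0,.064,.025],[0,-.064,.025]]),f[0])))
o=im[:,:,::-1].copy(); o[m^cv2.erode(m.astype(np.uint8),np.ones((3,3))).astype(bool)]=(255,0,255)
for Bx in (box(.1,.16,.025,.025),box(.1,.16,0,0),box(.024,.072,.057,.057)): cv2.polylines(o,[cv2.convexHull(proj(C,place(Bx,f[0])).astype(np.float32)).astype(np.int32)],True,(0,255,0))
for q in proj(C,place(np.array([[0,.064,.025],[0,-.064,.025]]),f[0])): cv2.circle(o,tuple(map(int,q.round())),4,(0,0,255))
cv2.imwrite("pics/c.png",cv2.resize(o,(800,600)))
E
```

```text
spout [ 0.708 -0.366  0.149]
[ 0.61465297 -0.14675613  0.27922546] [-0.04 -0.01 -0.04  0.04 -0.01 -0.   -0.  ]
0.7 [180.6, 145.1, 76.9, 117.2] 7802
(array([ 0.565 , -0.2084, -2.023 ]), np.float64(0.1032))
[{'at': [219.4, 210.4], 'confidence': 0.7}] [[217.86700953 212.65289665]
 [217.86585972 160.73457491]
 [220.86042294 251.18352328]]
```

View pics/c.png

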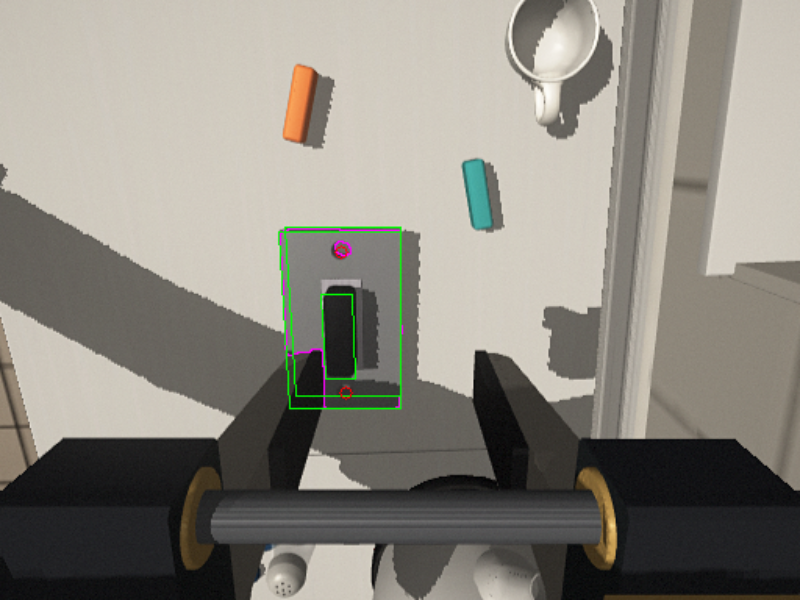

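>>> move_arm --increments '[[[-3,-5,0,0,0,0],[-3,-5,0,0,0,0],[-3,-5,0,0,0,0],[-3,-5,0,0,0,0],[-3,-5,0,0,0,0]]]' --claw 0.75

```text
time: 16.7
tool_pos: [0.5648, -0.1718, 0.2794]
ee_rot: [0.718, 0.696, 0.001, 0.0]
force: [-0.0, 0.3, -0.5]
opening: 0.069
grip_force: 0.0
```

```bash
python3 - <<'E'
from h import *
A,B=cam("scene"),cam("side")
X=cv2.triangulatePoints(np.array(A[0])@A[1][:3],np.array(B[0])@B[1][:3],np.array([[368.],[95]]),np.array([[225.],[73]])); print("handle",(X[:3]/X[3]).ravel().round(3))
st=telemetry.read_state(); C=cam("wrist",st); im=cams.capture("wrist"); print(st["tool_pos"],st["joint_vel"].round(2))
ds=masks_of("mould_cover","wrist"); 
for d in ds[:2]: print(d["confidence"],d["bbox"],d["mask"].sum())
m=cv2.morphologyEx(ds[0]["mask"].astype(np.uint8),cv2.MORPH_CLOSE,np.ones((15,15)))>0
f=fit(C,m,COVER+[box(.024,.072,.025,.057)],[.565,-.2084,-2.5]); print(f)
print([(d["at"],at_z(C,d["at"],.044)) for d in spot_point("cover_grip","wrist")[:1]])
for t in ("cover_grip",): print([(d["confidence"],d["bbox"]) for d in find_in(t,"wrist")[:2]])
o=im[:,:,::-1].copy(); o[m^cv2.erode(m.astype(np.uint8),np.ones((3,3))).astype(bool)]=(255,0,255)
for Bx in (box(.1,.16,.025,.025),box(.024,.072,.057,.057)): cv2.polylines(o,[cv2.convexHull(proj(C,place(Bx,f[0])).astype(np.float32)).astype(np.int32)],True,(0,255,0))
for q in proj(C,place(np.array([[0,.064,.025],[0,-.064,.025]]),f[0])): cv2.circle(o,tuple(map(int,q.round())),2,(0,0,255))
u=proj(C,[f[0][0],f[0][1],.03])[0].astype(int); cv2.imwrite("pics/c2.png",cv2.resize(o[max(u[1]-75,0):u[1]+75,u[0]-75:u[0]+75],(600,600),interpolation=cv2.INTER_CUBIC))
E
```

```text
handle [ 0.656 -0.474  0.28 ]
[ 0.56476228 -0.17178093  0.27937139] [ 0.  0.  0. -0. -0.  0.  0.]
0.93 [218.9, 122.8, 76.6, 121.1] 8978
(array([ 0.5647, -0.2088, -2.2253]), np.float64(0.0023))
[([257.4, 190.6], array([[ 0.56721595, -0.20565544,  0.044     ]]))]
[(0.78, [217.6, 126.7, 77.2, 120.1])]
```

View pics/c2.png

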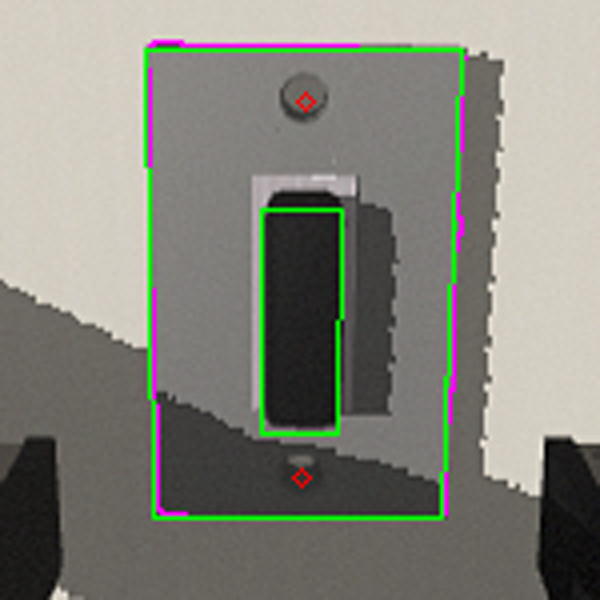

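The cover fit is good. The holes at (304,96) and (301,473) sit about 1 px above my markers, so I'll shift the estimate about 1 mm along +y. Its exact position in the hand I'll measure after lifting.

```bash
python3 - <<'E'
from h import *
print(go([.5647,-.2076,.0445],87.8))
E
```

```text
[-3.51  0.16 23.45  0.   -0.03  0.35]
```

>>> move_arm --increments '[[[-3.5,0.15,5,0,0,0.3],[-3.5,0.15,10,0,0,0.3],[-3.5,0.15,15,0,0,0.3],[-3.5,0.15,19,0,0,0.3],[-3.5,0.15,21,0,0,0.3],[-3.5,0.15,22.5,0,0,0.3],[-3.5,0.15,23.4,0,0,0.3],[-3.5,0.15,23.4,0,0,0.3],[-3.5,0.15,23.4,0,0,0.3]]]'

```text
time: 17.8
tool_pos: [0.5651, -0.2085, 0.0464]
ee_rot: [0.721, 0.693, 0.0, 0.001]
force: [0.2, 0.2, 0.6]
opening: 0.0687
grip_force: 0.0
```

>>> move_arm --increments '[[[0,0,0,0,0,0],[0,0,0,0,0,0],[0,0,0,0,0,0],[0,0,0,0,0,0],[0,0,0,0,0,0],[0,0,0,0,0,0],[0,0,0,0,0,0]]]' --claw 0 --force 50

```text
time: 18.5
tool_pos: [0.5643, -0.2084, 0.0453]
ee_rot: [0.721, 0.693, 0.0, 0.0]
force: [0.6, 0.2, 0.1]
opening: 0.0236
grip_force: 50.0
```

```bash
python3 - <<'E'
from h import *
st=telemetry.read_state(); print(st["opening"],st["grip_force"],st["tool_pos"],st["force"])
print(go([.528,.09,.28],71.1))
E
```

```text
0.023556858647387883 50.000070333480835 [ 0.56433175 -0.20844826  0.0452599 ] [0.58568454 0.16113271 0.09018733]
[ 29.68  -4.77 -23.48   0.03   0.    16.68]
```

>>> move_arm --increments '[[[0,0,-2,0,0,0],[0,0,-5,0,0,0],[3,0,-9,0,0,2],[25.5,-5.2,-23.5,0,0,16.7],[25.5,-5.2,-23.5,0,0,16.7],[25.5,-5.2,-23.5,0,0,16.7],[25.5,-5.2,-23.5,0,0,16.7],[25.5,-5.2,-23.5,0,0,16.7],[25.5,-5.2,-23.5,0,0,16.7],[25.5,-5.2,-23.5,0,0,16.7]]]'

```text
time: 19.5
tool_pos: [0.5218, 0.0522, 0.2818]
ee_rot: [0.812, 0.584, 0.001, 0.001]
force: [-0.3, -0.1, -3.3]
opening: 0.0238
grip_force: 50.0
```

>>> move_arm --increments '[[[0,0,0,0,0,0],[0,0,0,0,0,0],[0,0,0,0,0,0]]]'

```text
time: 19.8
tool_pos: [0.5217, 0.0466, 0.2788]
ee_rot: [0.815, 0.58, -0.001, -0.001]
force: [0.1, 0.5, -3.9]
opening: 0.0238
grip_force: 50.0
```

```bash
python3 - <<'E'
from h import *
st=telemetry.read_state(); C=cam("wrist",st); im=cams.capture("wrist"); print(st["tool_pos"],R.from_quat(st["ee_rot"]).as_euler("xyz",degrees=True),st["force"].round(1),st["opening"])
np.savez("g.npz",im=im,p=st["tool_pos"],q=st["ee_rot"])
r=R.from_quat(st["ee_rot"]); W=lambda P: r.apply(P)+st["tool_pos"]
b=[.5675,.2214,-18.9]
o=cv2.resize(im[:,:,::-1],(1024,768),interpolation=cv2.INTER_CUBIC)
pt=lambda P,c: cv2.circle(o,tuple(map(int,(proj(C,P)[0]*2+.5).round())),2,c,-1)
for x in(.064,): pt(W([x,0,.0203]),(0,0,255))
poly=proj(C,np.array([W([x,y,.0203]) for x,y in((.08,.05),(.08,-.05),(-.08,-.05),(-.08,.05))]))*2
cv2.polylines(o,[poly.round().astype(np.int32)],True,(0,255,0))
for y in(.064,-.064): pt(place(np.array([[0,y,.052]]),b),(0,0,255))
cv2.imwrite("pics/g.png",o[:500,150:850])
E
```

```text
[0.52167189 0.04659729 0.27880747] [-1.79868699e+02  6.49982830e-02  7.09213544e+01] [ 0.1  0.5 -3.9] 0.023782967082323154
```

View pics/g.png

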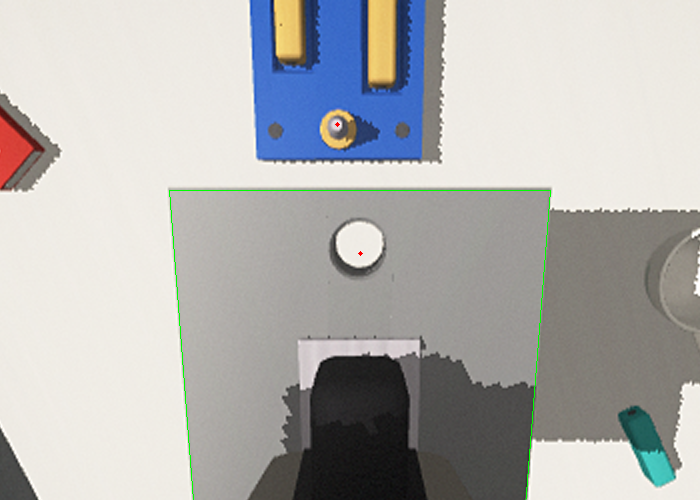

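The cover is held level, and its drawn outline matches its edges. The near dowel's tip coincides with its marker at (337,125). The hole is at about (358,247) against the marker at (360,253), so I'll fit it precisely.

```bash
python3 - <<'E'
from h import *
d=np.load("g.npz"); im=d["im"]; st=dict(tool_pos=d["p"],ee_rot=d["q"]); C=cam("wrist",st); r=R.from_quat(d["q"])
g=cv2.cvtColor(im,cv2.COLOR_RGB2GRAY); s=8
x0,y0=235,100; p=cv2.resize(g[y0:y0+50,x0:x0+44],None,fx=s,fy=s,interpolation=cv2.INTER_CUBIC); p=cv2.GaussianBlur(p,(0,0),3)
bg=np.median(p[:30]); m=((p<bg-14)|(p>bg+22)).astype(np.uint8); m=cv2.morphologyEx(m,cv2.MORPH_OPEN,np.ones((9,9)))
c=max(cv2.findContours(m,0,2)[0],key=cv2.contourArea); h=cv2.convexHull(c); e=cv2.fitEllipse(h); uv=(np.array(e[0])+.5)/s-.5+[x0,y0]
print(bg,uv,np.array(e[1])/s, [v/s for v in cv2.boundingRect(c)])
K,W=C; P=at_z(C,uv,d["p"][2]-.0203)[0]; print("hole in tool mm",r.inv().apply(P-d["p"])*1e3)
# front edge in tool x: gradient on columns
for dy in(-.03,-.015,.015,.03):
    q=proj(C,r.apply([.08,dy,.0203])+d["p"])[0]; col=g[int(q[1])-6:int(q[1])+7,int(round(q[0]))].astype(float); k=np.argmax(-np.diff(col)) ; print(q.round(2),col.astype(int))
b=[.5675,.2214,-18.9]; print(go([*place(np.array([[0,-.0005,0]]),b)[0][:2],.14],71.1))
E
```

```text
162.0 [254.46146202 121.42802811] [22.62338829 23.65727806] [8.25, 10.75, 23.25, 22.75]
hole in tool mm [66.43848822 -0.14905781 20.22503764]
[197.56  95.  ] [236 236 235 235 222 172 173 178 177 176 178 178 178]
[226.15  95.01] [235 236 236 236 220 163 165 170 169 167 167 167 168]
[283.36  95.04] [236 233 237 237 215 155 162 161 159 160 162 162 160]
[311.98  95.05] [235 236 238 237 215 151 158 160 159 157 161 159 156]
[17.95 -1.35 13.89 -0.11  0.05 -0.16]
```

```bash
python3 - <<'E'
from h import *
b=[.5675,.2214,-18.9]; print(go([*place(np.array([[0,-.001,0]]),b)[0][:2],.115],71.1))
E
```

```text
[17.9  -1.34 16.39 -0.11  0.05 -0.16]
```

>>> move_arm --increments '[[[4,-0.3,3,0,0,0],[8,-0.6,6,0,0,0],[12,-0.9,9,0,0,0],[16,-1.2,12,0,0,0],[17.9,-1.35,14,0,0,0],[17.9,-1.35,16,0,0,-0.1],[17.9,-1.35,16.4,0,0,-0.1],[17.9,-1.35,16.4,0,0,-0.1],[17.9,-1.35,16.4,0,0,-0.1],[17.9,-1.35,16.4,0,0,-0.1]]]'

```text
time: 20.85
tool_pos: [0.5682, 0.2216, 0.1175]
ee_rot: [0.814, 0.581, 0.001, 0.0]
force: [0.7, 0.7, -3.1]
opening: 0.0237
grip_force: 50.0
```

```bash
python3 - <<'E'
from h import *
b=[.5675,.2214,-18.9]; print(go([*place(np.array([[0,-.001,0]]),b)[0][:2],.09],71.1),telemetry.read_state()["joint_vel"].round(3))
E
```

```text
[-0.15 -0.07  2.75  0.11 -0.06 -0.  ] [-0.002 -0.002 -0.002  0.001 -0.    -0.001 -0.001]
```

>>> move_arm --increments '[[[-0.15,-0.05,0.3,0,0,0],[-0.15,-0.05,0.8,0,0,0],[-0.15,-0.05,1.3,0,0,0],[-0.15,-0.05,1.7,0,0,0],[-0.15,-0.05,2.0,0,0,0],[-0.15,-0.05,2.2,0,0,0],[-0.15,-0.05,2.2,0,0,0],[-0.15,-0.05,2.2,0,0,0]]]'

```text
time: 21.65
tool_pos: [0.5663, 0.2211, 0.0942]
ee_rot: [0.813, 0.582, 0.0, -0.0]
force: [0.3, -0.3, -3.4]
opening: 0.0236
grip_force: 50.0
```

```bash
python3 - <<'E'
from h import *
st=telemetry.read_state();print(st["force"],st["torque"])
b=[.5675,.2214,-18.9]; print(go([*place(np.array([[0,-.001,0]]),b)[0][:2],.075],71.1))
E
```

```text
[ 0.27357184 -0.25775635 -3.35848555] [-0.02462634 -0.06758185  0.00179937]
[-0.03  0.1   1.92 -0.   -0.01  0.09]
```

>>> move_arm --increments '[[[0,0.08,0.3,0,0,0],[0,0.08,0.5,0,0,0],[0,0.08,0.7,0,0,0],[0,0.08,0.9,0,0,0],[0,0.08,0.9,0,0,0]]]'

```text
time: 22.15
tool_pos: [0.5668, 0.2205, 0.0847]
ee_rot: [0.813, 0.582, -0.0, -0.0]
force: [0.5, 0.2, -3.3]
opening: 0.0236
grip_force: 50.0
```

```bash
python3 - <<'E'
from h import *
st=telemetry.read_state();print(st["force"],st["torque"])
b=[.5675,.2214,-18.9]; print(go([*place(np.array([[0,-.001,0]]),b)[0][:2],.075],71.1))
E
```

```text
[ 0.54490821  0.15029598 -3.29480276] [-0.03067891 -0.06895605 -0.0100107 ]
[ 0.01  0.04  0.97 -0.03  0.03  0.08]
```

The cover is past the dowel tapers with no contact force, so it's threaded. I'll descend to the bushes.

>>> move_arm --increments '[[[0,0,0.3,0,0,0],[0,0,0.6,0,0,0],[0,0,0.9,0,0,0],[0,0,1.1,0,0,0],[0,0,1.3,0,0,0],[0,0,1.3,0,0,0]]]'

```text
time: 22.75
tool_pos: [0.5669, 0.2206, 0.0726]
ee_rot: [0.813, 0.582, -0.0, 0.0]
force: [-2.9, -1.7, 3.1]
opening: 0.0236
grip_force: 50.0
```

>>> move_arm --increments '[[[0,0,0.2,0,0,0],[0,0,0.4,0,0,0],[0,0,0.5,0,0,0],[0,0,0.6,0,0,0],[0,0,0.7,0,0,0],[0,0,0.7,0,0,0]]]'

```text
time: 23.35
tool_pos: [0.5669, 0.2206, 0.0659]
ee_rot: [0.813, 0.582, -0.0, 0.0]
force: [-2.9, -2.5, 8.8]
opening: 0.0235
grip_force: 50.0
```

>>> move_arm --increments '[[[0,0,0.1,0,0,0],[0,0,0.2,0,0,0],[0,0,0.2,0,0,0],[0,0,0.2,0,0,0]]]'

```text
time: 23.75
tool_pos: [0.5669, 0.2206, 0.0652]
ee_rot: [0.813, 0.582, -0.0, 0.001]
force: [-6.8, -4.1, 17.2]
opening: 0.0239
grip_force: 50.0
```

>>> move_arm --increments '[[[-0.05,-0.04,0.05,0,0,0],[-0.05,-0.04,0.08,0,0,0],[-0.05,-0.04,0.08,0,0,0],[-0.05,-0.04,0.08,0,0,0],[-0.05,-0.04,0.08,0,0,0]]]'

```text
time: 24.25
tool_pos: [0.5669, 0.2206, 0.0652]
ee_rot: [0.813, 0.582, 0.0, 0.001]
force: [-7.6, -5.2, 20.8]
opening: 0.0239
grip_force: 50.0
```

```bash
python3 - <<'E'
from h import *
st=telemetry.read_state(); print(st["force"],st["torque"],R.from_quat(st["ee_rot"]).as_euler("xyz",degrees=True))
a=cams.capture("side")[205:305,200:320,::-1]; b=cams.capture("scene")[185:285,130:250,::-1]; c=cams.capture("wrist")[:,:,::-1]
z=lambda i,w,h: cv2.resize(i,(w,h),interpolation=cv2.INTER_CUBIC)
cv2.imwrite("pics/end.png",np.vstack([np.hstack([z(a,400,333),z(b,400,333)]),z(c[80:206],800,197)]))
E
```

```text
[-7.57161382 -5.24856902 20.8356711 ] [-0.92200146  1.87071416 -0.0046636 ] [1.79900543e+02 1.28142060e-02 7.11744659e+01]
```

View pics/end.png

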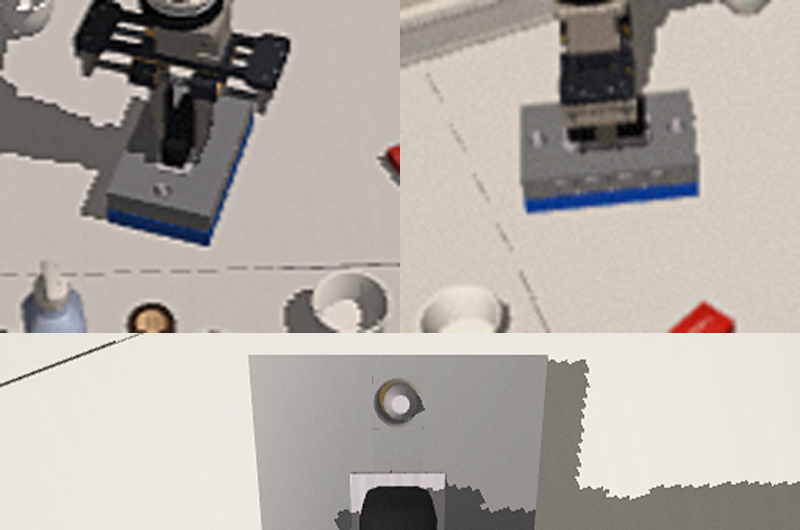

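The halves meet with no gap: extra push raised the force to 21 N with no further sinking, and the dowel shows through the hole at (398,402). Handing in while still pressing.

```bash
python3 -c "
from plant import ticket; print(ticket.finish_job())"
```

```text
the job is handed in; nothing more can be done
None
```

The job is handed in: the long bar is seated in its row as checked by camera, the short bar was let go in its row and seen there but not measured, and the cover is on both dowels, held pressed shut at about 21 N.

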